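# Hand the cue ball across the counter in its dish

## Robot

A 6-joint arm with a two-finger parallel gripper is mounted at the origin on the work surface. World frame = base frame: x ahead of the robot, y to its left, z up, the work surface at z = 0. Lengths are in m, angles in rad, forces in N, time in s.
With the tool pointing down it reaches from about 0.3 to 0.75 m from the base axis. Payload 8.5 kg.
Tool frame: the origin (TCP) lies where the fingers leave the gripper's body, on its centre line; the fingertips stand ahead of it and the grasp point (between the pads) lies 45 mm ahead of it (r.tip_extent is the z of the fingertips in the tool frame, in m); z points along the fingers, y is the line along which they close (so a half turn about z gives the same grasp; the last joint's range is limited). The gripper opens to 88 mm and grips with 3 to 60 N. Pads are 18 mm wide; open, the fingers measure 123 mm over their backs; the gripper's body (75 mm by 187 mm) begins 45 mm behind the grasp point.
Start: joints at [-1.521, 0.381, 1.297, -0, 1.464, -0.215], TCP at [0.144, -0.531, 0.303] pointing down, gripper open.
Joint ranges: [-3.11, 3.11], [-0.89, 2.33], [0.22, 2.48], [-1.42, 4.56], [0.17, 2.85], [-2.88, 2.88]. Speed limits (rad/s): [2.39, 2.39, 3.14, 3.14, 3.14, 3.14].

## Interface

Orientations are given as a unit quaternion [w, x, y, z].
In Python, from cell import r, imaging gives the robot as it stands.
- The arm moves only by the tool arm_command, never from a script. Its argument "motion" is a list of rows, each a list of 3 entries, a list of its own where there are three numbers: the gripper command: -1 is shut, 1 is fully open, values between are in proportion, then the shift along the tool's x, y, z in mm, then the turn, a rotation vector about the tool's x, y, z in units of 6 degrees (1.0 is 6 degrees). In form: [[hand, [tx, ty, tz], [ax, ay, az]], ...]. A call has exactly 8 rows; each row is the pose to reach, as a shift and turn from the pose commanded when the call began, along the tool's axes at that moment; what a row does not reach only later rows make up. A row lasts 1/12 s, in which the tool goes at most 41.7 mm and 7.16 degrees, less where a joint would pass 70% of its speed; a pose out of reach is approached as far as the arm can. A call with a gripper value outside its range is refused whole. The fingers move at their own pace and stop on an object; "squeeze" is the grip in N (left out, the last holds). Time passes only in rows, so rows that repeat a pose let the fingers close, or fill a call up. It gives the time, the measured TCP pose, the force, the opening and the grip force at its end, in the units of the state.
- r.get_state(): the state, without advancing time (a new reading comes with each control period).
- imaging.get_image(name): name is "scene" or "side" or "wrist"; returns a dict with "color" (384x512x3 uint8, red, green, blue), "intrinsics" (3x3 intrinsics, pixels), "rvec" (rotation vector, rad) and "tvec" (3), from world to camera coordinates, as OpenCV has them; the wrist camera has in their place "T_tool_cam" (4x4, takes a point from camera to tool coordinates, whose origin is the TCP and whose axes are the flange's). Camera axes: x right, y down, z forward; pixel columns grow to the right and rows downward; lengths in m; the calibration is good to about 2 mm. A picture is of the moment at which its call begins: read the wrist's pose just before it. There is no depth.
- r.hand_in(): hands the job in; it is judged then, once.
The state is a dict: "time": time; "joints": joint angles; "joint_velocities": joint speeds; "effort": joint torques, N m; "position": TCP position; "tcp_rot": TCP orientation; "ft_force": force on the tool from outside, world axes, zero at the start; "moment": the same for the moment, N m; "grip_width": finger opening in m; "grip_force": force on a finger pad.
Only numpy, scipy, OpenCV 4.12 (cv2) and the standard library are available. Lean on these libraries where they do the work, as an engineer would, in place of code of your own. Each camera call takes 0.05 s, during which the arm holds its last target. There are 200 camera calls.

## Task

It is ball in hand: offer the wiped cue ball, in its two-eared wooden dish, to the player who stands across the counter beyond the mat's far long edge. Without touching the ball, take the dish by one ear, lift it straight up clear of the mat, then turn it a quarter turn so that the ear you hold is on your own side and the free ear points squarely across the mat to the player, keeping the dish level, the ball in its middle, and the other things where they lie. Finish still holding the dish steady about a hand's breadth (10 cm) above the middle of the mat, level, with the ball at rest in its middle: do not put it down or let go.

Things in the scene. Friction and masses are not known exactly. Their poses are not given: they have to be found in the camera images.
- dish: round wooden dish, rim 184 mm across, 26 mm high, 0.24 kg, on its flat foot near the middle of the mat. Inside: flat middle 28 mm across, then a 9 degree cone to radius 60 mm, then steeper to the rim. Two upright ears face each other across it, at its +x and -x; at the start its x lies along the mat's long side (y, to 0.2 rad). Origin: centre of the underside, z up
- dish_center (a point): the middle of the dish's inner floor, 7 mm above the underside
- ear_a (a point): middle of the top edge of the ear on the dish's +x side, 100 mm from the dish's axis and 66 mm above its underside. The ear is a flat upright board 14 mm thick (along the dish's x), 60 mm wide (along its y), free from the rim (26 mm) up to 66 mm; either ear can be taken from above, fingers closing along the dish's x
- ear_b (a point): the same point of the other, like ear, on the dish's -x side
- ball: the cue ball itself (its origin lies on its surface and turns with it: use ball_center)
- ball_center (a point): centre of the cue ball: a plain ivory ball 57 mm in diameter, 0.165 kg (varies), lying loose in the middle of the dish; in place, its top is 64 mm above the dish's underside
- mat: flat black rubber counter mat with a thin grey border line, 340 mm long by 240 mm, 4 mm thick, fixed to the counter. Origin: centre of its underside (z = 0). Its x axis runs across it, from the robot's side to the far long edge, beyond which the player stands; its y axis runs along its long side
- chalk: bystander: small cube of cue chalk, 22 mm, lying beyond the far long edge of the mat
- brush: bystander: wooden table brush, 230 mm long, 45 mm wide, 61 mm high, lying off the right-hand end of the mat, roughly parallel to the mat's x
- rack: bystander: empty wooden ball triangle, sides about 290 mm, 50 mm high, lying at the left of the counter
There are look-alikes about, which are no part of the job. What is meant by the ball is not pink, red or turquoise, and is the smaller of those in its own colour.

How it is judged:
On the way:
1. the dish is lifted straight up clear of the mat, still lying lengthwise (ears within 25 degrees of how they stood), level, with the ball in its middle (height (world z) of dish above 0.03 m and angle between the x axis of dish and the x axis of mat, either way round above 0.93 rad and angle between dish's own z axis and vertical below 0.15 rad and distance between ball_center and dish_center below 0.045 m), for 0.1 s.
At the end, for the whole second after the job is handed in: Still gripped by one ear, the dish hangs 60 to 190 mm up, within 50 mm of the mat's middle and off the mat; free ear to the player within 0.15 rad; level to 0.07 rad and still; ball at rest within 22 mm of its middle (height (world z) of dish between 0.06 and 0.19 m and horizontal distance between dish and mat below 0.05 m and angle between the x axis of dish and the x axis of mat, either way round below 0.15 rad and ((x of ear_a in the frame of mat above 0 m and distance between the grasp point and ear_b below 0.05 m) or (x of ear_b in the frame of mat above 0 m and distance between the grasp point and ear_a below 0.05 m)) and angle between dish's own z axis and vertical below 0.07 rad and z of ball_center in the frame of dish_center below 0.036 m and contact force between the fingers and dish above 4 N and contact force between dish and mat below 0.1 N and linear speed of dish below 0.02 m/s and angular speed of dish below 0.15 rad/s and horizontal distance between ball_center and dish_center below 0.022 m and linear speed of ball below 0.03 m/s); the arm keeps its last pose, push and grip.
It fails at once if the ball leaves the middle of the dish (more than 45 mm off) (horizontal distance between ball_center and dish_center above 0.045 m).
It fails at once if the dish is tipped more than 0.25 rad (14 degrees) (angle between dish's own z axis and vertical above 0.25 rad).
It fails at once if the robot touches the ball (contact force between any of the fingers, the arm and ball above 0.3 N).
It fails at once if the chalk, the brush or the triangle is shifted by more than 20 mm (distance of any of chalk, brush, rack from where it was at the start of the episode above 0.02 m).
It also fails if it takes over 51 s, if anything falls off the work surface, if the arm or the gripper's body presses on something with over 40 N, if the wrist force passes 120 N, or if a joint passes its speed limit or range.

## Working session

There is one attempt and no reset: what is moved stays moved. The work goes in short steps, Python scripts to look and compute and a tool call to move; the robot and the scene stay as the last step left them, time stands still between calls to the robot, and variables do not carry over. Pictures are saved under pics/ and viewed, at most 10 in all, crops included, and the job is handed in when it is done.

Besides the shell and the picture viewer there is one more tool, called in YAML: its name, and indented under it one key for each argument. arm_command: Moves the arm, as the interface text tells. Its arguments: {"type":"object","properties":{"motion":{"type":"array"},"squeeze":{"type":"number"}},"required":["motion"]}

```bash
mkdir -p pics; ls
python3 - <<'E'
from cell import r, imaging
import cv2,pickle
s=r.get_state();print(s['time'],s['position'],s['tcp_rot'],s['grip_width'],r.tip_extent)
d={}
for n in("scene","side"):
    d[n]=imaging.get_image(n);cv2.imwrite(f"pics/{n}0.png",d[n]["color"][:,:,::-1])
pickle.dump(d,open("d0.pkl","wb"))
E
```

```text
pics
0.0 [ 0.14392134 -0.53064626  0.30214885] [-7.20997167e-04  9.91250557e-01  1.31991704e-01  6.41132329e-05] 0.08810861973819292 0.064
```

View pics/scene0.png

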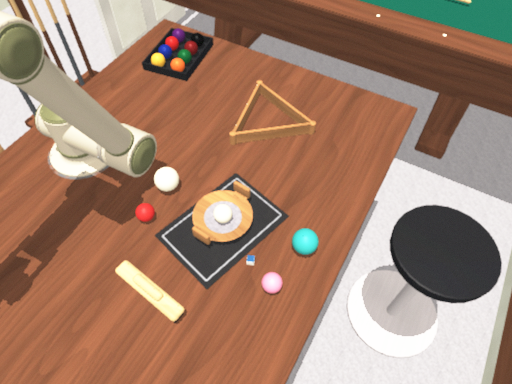

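View pics/side0.png

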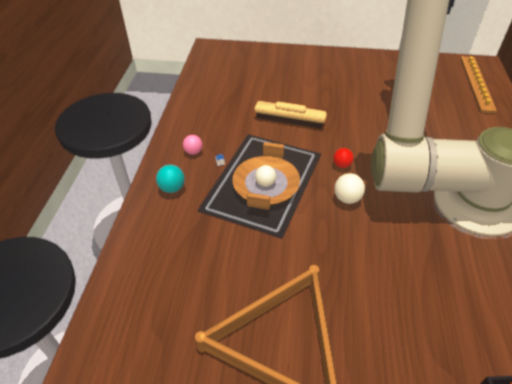

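The scene view shows the dish at about (223,215) with the cue ball in it and ears at (242,188) and (202,235). The rack is at (270,115), the brush at (150,290) and the chalk at (251,260). The side view has the dish at (266,180) with ears at (273,150) and (259,201).

```bash
cat > h.py <<'E'
import numpy as np,cv2
def cam(d):
    R=cv2.Rodrigues(np.array(d["rvec"],float))[0];t=np.array(d["tvec"],float).ravel();return np.array(d["intrinsics"]),R,t
def ray(d,uv):
    K,R,t=cam(d);v=R.T@np.linalg.solve(K,[*uv,1]);return -R.T@t,v/np.linalg.norm(v)
def onz(d,uv,z):
    c,v=ray(d,uv);return c+v*(z-c[2])/v[2]
def tri(a,ua,b,ub):
    c,v=ray(a,ua);e,w=ray(b,ub);s=np.linalg.lstsq(np.c_[v,-w],e-c,rcond=None)[0]
    p,q=c+v*s[0],e+w*s[1];return (p+q)/2,np.linalg.norm(p-q)
def proj(d,p):
    K,R,t=cam(d);q=K@(R@np.array(p)+t);return q[:2]/q[2]
E
python3 - <<'E'
from h import *
import pickle
d=pickle.load(open("d0.pkl","rb"));np.set_printoptions(precision=4,suppress=True)
boxes={"scene":(150,165,300,290),"side":(195,125,330,240)};C={};out=[]
for n,(x0,y0,x1,y1) in boxes.items():
    im=d[n]["color"];hsv=cv2.cvtColor(im,cv2.COLOR_RGB2HSV)
    m=np.zeros(im.shape[:2],np.uint8);m[y0:y1,x0:x1]=(im[y0:y1,x0:x1].max(2)<60)*255
    cs=max(cv2.findContours(m,0,2)[0],key=cv2.contourArea);h=cv2.convexHull(cs)
    w=np.array([onz(d[n],p[0],.004)[:2] for p in h],np.float32)
    print(n,"mat",cv2.minAreaRect(w))
    b=np.zeros_like(m);b[y0:y1,x0:x1]=((hsv[...,1]<70)&(hsv[...,2]>195))[y0:y1,x0:x1]*255
    k,l,st,ce=cv2.connectedComponentsWithStats(b);i=1+np.argmax(st[1:,4]);C[n]=ce[i];print("ball",ce[i],st[i])
    f=4;out.append(cv2.resize(im[y0:y0+110,x0+15:x0+115][:, :, ::-1],None,fx=4,fy=4,interpolation=cv2.INTER_CUBIC))
print(tri(d["scene"],C["scene"],d["side"],C["side"]))
cv2.imwrite("pics/crop.png",np.hstack(out))
E
```

```text
scene mat ((0.6134262084960938, -0.04126281291246414), (0.17905467748641968, 0.050259076058864594), 46.93037033081055)
ball [222.2769 216.4569] [204 201  38  33 939]
side mat ((0.5542205572128296, 0.09980073571205139), (0.11947908997535706, 0.04446703940629959), 20.534095764160156)
ball [265.1672 174.2492] [249 166  29  18 317]
(array([ 0.5757, -0.0012,  0.0375]), np.float64(0.002584988844198368))
```

View pics/crop.png

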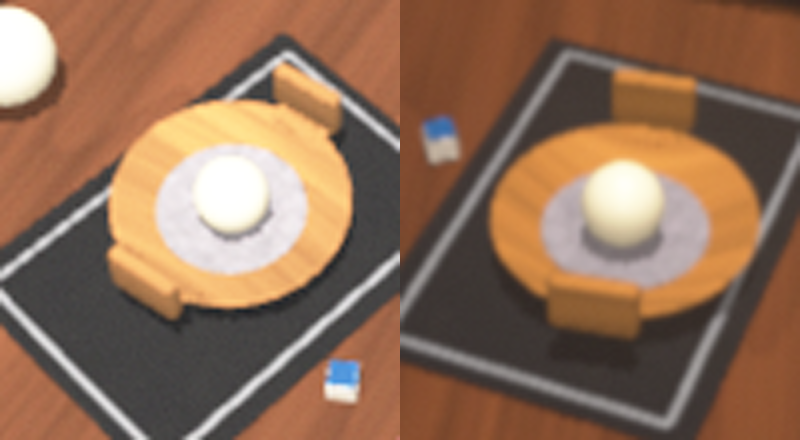

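The crops show both ears clearly. Their top edges are at crop (308,84) and (146,267) in the scene view, and (196,279) and (255,74) in the side view.

Run:
```python
from h import *
import pickle
d=pickle.load(open("d0.pkl","rb"));np.set_printoptions(precision=4,suppress=True)
S=lambda x,y:(165+(x+.5)/4-.5,165+(y+.5)/4-.5)
D=lambda x,y:(210+(x+.5)/4-.5,125+(y+.5)/4-.5)
sc,sd=d["scene"],d["side"]
for n,a,b in(("ball",S(231,195),D(223,204)),("ear+y",S(308,84),D(196,279)),("ear-y",S(146,267),D(255,74))):
    print(n,*tri(sc,a,sd,b)); z=.039 if n=="ball" else .07; print(onz(sc,a,z),onz(sd,b,z))
boxes={"scene":(150,170,300,290),"side":(195,125,325,240)}
for n,(x0,y0,x1,y1) in boxes.items():
    im=d[n]["color"].astype(int);m=np.zeros(im.shape[:2],np.uint8)
    m[y0:y1,x0:x1]=(abs(im[...,0]-im[...,2])<22)[y0:y1,x0:x1]*255
    m=cv2.morphologyEx(m,cv2.MORPH_OPEN,np.ones((3,3)))
    k,l,st,_=cv2.connectedComponentsWithStats(m)
    pts=np.concatenate([np.argwhere(l==i)[:,::-1] for i in range(1,k) if st[i,4]>600])
    w=np.array([onz(d[n],p[0],.004)[:2] for p in cv2.convexHull(pts.astype(np.int32))],np.float32)
    print(n,cv2.minAreaRect(w),cv2.boxPoints(cv2.minAreaRect(w)))
```

```text
ball [0.5729 0.0067 0.0409] 0.0002868939006089791
[0.5721 0.0076 0.039 ] [0.5732 0.0049 0.039 ]
ear+y [0.5808 0.1058 0.0711] 0.0025185482850318243
[0.5817 0.1068 0.07  ] [0.5798 0.1042 0.07  ]
ear-y [ 0.5631 -0.0912  0.0734] 0.003301114475009013
[ 0.5634 -0.0894  0.07  ] [ 0.5619 -0.0961  0.07  ]
scene ((0.5811607837677002, -0.011213600635528564), (0.3364947736263275, 0.23706546425819397), 74.62870788574219) [[ 0.4223 -0.142 ]
 [ 0.6509 -0.2049]
 [ 0.7401  0.1196]
 [ 0.5115  0.1824]]
side ((0.5825550556182861, -0.010295569896697998), (0.33393263816833496, 0.23499268293380737), 74.61764526367188) [[ 0.425  -0.1401]
 [ 0.6516 -0.2024]
 [ 0.7401  0.1195]
 [ 0.5136  0.1819]]
```

arm_command:
  motion:
    - [0.15,[40,-30,5],[0,0,0]]
    - [0.15,[70,-55,10],[0,0,0]]
    - [0.15,[105,-80,15],[0,0,0]]
    - [0.15,[135,-105,20],[0,0,0]]
    - [0.15,[165,-130,25],[0,0,0]]
    - [0.15,[196,-155,27],[0,0,0]]
    - [0.15,[200,-170,27],[0,0,0]]
    - [0.15,[200,-170,27],[0,0,0]]
  squeeze: 60

```text
time: 0.77
position: [0.2932, -0.3111, 0.2756]
tcp_rot: [-0.001, 0.991, 0.134, -0.0]
ft_force: [-0.2, -0.1, 0.5]
grip_width: 0.0505
grip_force: 0.0
```

arm_command:
  motion:
    - [0.15,[25,-20,5],[0,0,0]]
    - [0.15,[55,-45,10],[0,0,0.5]]
    - [0.15,[85,-70,15],[0,0,1]]
    - [0.15,[115,-95,20],[0,0,1.5]]
    - [0.15,[145,-120,25],[0,0,2]]
    - [0.15,[175,-145,27],[0,0,2.5]]
    - [0.15,[200,-170,27],[0,0,3]]
    - [0.15,[200,-170,27],[0,0,3.4]]

```text
time: 1.43
position: [0.4431, -0.0947, 0.2485]
tcp_rot: [-0.001, 0.999, -0.045, 0.0]
ft_force: [-0.8, -1.0, 0.2]
grip_width: 0.0505
grip_force: 0.0
```

```bash
cat > go.py <<'E'
import numpy as np
from cell import r
from scipy.spatial.transform import Rotation as Ro
np.set_printoptions(precision=4,suppress=True)
def st():
    s=r.get_state();q=s['tcp_rot'];R=Ro.from_quat([q[1],q[2],q[3],q[0]]).as_matrix()
    print("t",s['time'],"p",s['position'],"yaw y",np.degrees(np.arctan2(R[1,1],R[0,1])),"z",R[:,2],"j",s['joints'],"w",s['grip_width'],s['grip_force'],s['ft_force'])
    return np.array(s['position']),R
def to(p,yawy):
    c,R=st();y=np.radians(yawy);Y=np.array([np.cos(y),np.sin(y),0]);Z=np.array([0,0,-1.]);T=np.c_[np.cross(Y,Z),Y,Z]
    print("shift",R.T@(np.array(p)-c)*1e3,"turn",Ro.from_matrix(R.T@T).as_rotvec(degrees=True)/6)
E
python3 -c "
from go import *
to([.581,.106,.222],-95.2)"
```

```text
t 1.4333 p [ 0.4431 -0.0947  0.2485] yaw y -95.12703339599291 z [ 0.0003  0.0011 -1.    ] j [-0.4734  0.2656  1.6443  0.0012  1.2319  1.1865] w 0.05054218028605618 0.0 [-0.765  -0.9726  0.2306]
shift [ 119.4338 -212.2015   26.7186] turn [-0.0106 -0.0023  0.0122]
```

arm_command:
  motion:
    - [0.15,[20,-35,4],[0,0,0]]
    - [0.15,[40,-70,9],[0,0,0]]
    - [0.15,[60,-105,14],[0,0,0]]
    - [0.15,[80,-140,18],[0,0,0]]
    - [0.15,[98,-175,22],[0,0,0]]
    - [0.15,[112,-200,26],[0,0,0]]
    - [0.15,[119,-211,27],[0,0,0]]
    - [0.15,[119,-211,27],[0,0,0]]

```text
time: 2.1
position: [0.5802, 0.1025, 0.2206]
tcp_rot: [-0.0, 0.999, -0.045, -0.0]
ft_force: [-0.3, -0.7, -0.1]
grip_width: 0.0507
grip_force: 0.0
```

Run:
```python
from go import *
from cell import imaging
import cv2,pickle
to([.581,.106,.222],-95.2)
d=imaging.get_image("wrist");pickle.dump(d,open("w.pkl","wb"));cv2.imwrite("pics/w.png",d["color"][:,:,::-1]);print(d["T_tool_cam"],d["intrinsics"])
```

```text
t 2.1 p [0.5802 0.1025 0.2206] yaw y -95.11724830014667 z [-0.0006  0.0002 -1.    ] j [-0.026   0.5168  1.3162  0.0002  1.3091  1.634 ] w 0.05065780587006905 0.0 [-0.3279 -0.6605 -0.1089]
shift [ 0.4357 -3.5906 -1.4379] turn [-0.0016  0.0054  0.0138]
[[ 0.0002 -0.9503 -0.3113  0.0813]
 [ 1.      0.0002  0.0001 -0.0007]
 [-0.0001 -0.3113  0.9503 -0.0816]
 [ 0.      0.      0.      1.    ]] [[287.3737   0.     255.694 ]
 [  0.     287.3737 185.1119]
 [  0.       0.       1.    ]]
```

View pics/w.png

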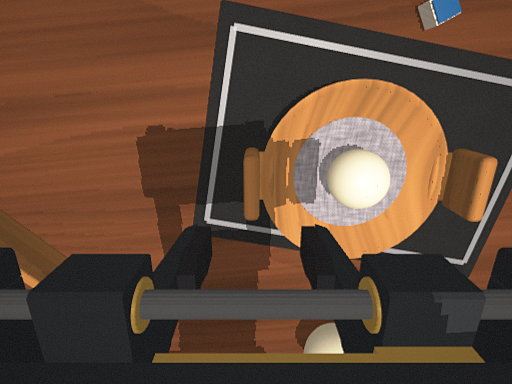

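The wrist view shows the held-to-be ear's top at about (252,184), lined up with the fingers. The far ear's top is at (485,187), the ball is centred in the dish, and the way down is clear.

Run:
```python
from go import *
import pickle
d=pickle.load(open("w.pkl","rb"));p,R=st();T=np.array(d["T_tool_cam"]);K=np.array(d["intrinsics"])
c=p+R@T[:3,3]
for u,z in(((252,184),.07),((485,187),.07),((359,179),.039),((245,184),.07),((260,184),.07)):
    v=R@T[:3,:3]@np.linalg.solve(K,[*u,1]);w=c+v*(z-c[2])/v[2];print(u,w, "tool mm",R.T@(w-p)*1e3)
```

```text
t 2.15 p [0.5794 0.1012 0.2209] yaw y -95.17284349746052 z [-0.0008 -0.0002 -1.    ] j [-0.0282  0.5149  1.3186 -0.0003  1.3089  1.6329] w 0.05089434518903599 0.0 [-0.4859 -0.5151  0.4884]
(252, 184) [0.5858 0.1044 0.07  ] tool mm [  6.1335  -3.8535 150.8939]
(485, 187) [ 0.5652 -0.0933  0.07  ] tool mm [  3.4601 194.943  150.9575]
(359, 179) [0.5716 0.0031 0.039 ] tool mm [  1.1554  98.2701 181.9295]
(245, 184) [0.5863 0.1103 0.07  ] tool mm [  6.133   -9.8038 150.892 ]
(260, 184) [0.5852 0.0976 0.07  ] tool mm [  6.1341   2.947  150.896 ]
```

arm_command:
  motion:
    - [0.15,[2,-2,10],[0,0,0]]
    - [0.15,[4,-4,30],[0,0,0.1]]
    - [0.15,[4,-4,55],[0,0,0.1]]
    - [0.15,[4,-4,80],[0,0,0.1]]
    - [0.15,[4,-4,97],[0,0,0.1]]
    - [0.15,[4,-4,110],[0,0,0.1]]
    - [0.15,[4,-4,118],[0,0,0.1]]
    - [0.15,[4,-4,121],[0,0,0.1]]

```text
time: 2.82
position: [0.5826, 0.1037, 0.0995]
tcp_rot: [0.0, 0.999, -0.052, -0.001]
ft_force: [0.2, -0.3, 0.1]
grip_width: 0.0506
grip_force: 0.0
```

Run:
```python
from go import *
from cell import imaging
import cv2,pickle
to([.583,.105,.099],-95.5)
d=imaging.get_image("wrist");cv2.imwrite("pics/w2.png",d["color"][:,:,::-1])
```

```text
t 2.8167 p [0.5826 0.1037 0.0995] yaw y -95.91705097329185 z [-0.0021 -0.0001 -1.    ] j [-0.0236  0.6642  1.4416 -0.0001  1.0378  1.6505] w 0.05058146465273153 0.0 [ 0.153  -0.326   0.1095]
shift [ 0.2823 -1.3038  0.455 ] turn [ 0.0026  0.0196 -0.0695]
```

View pics/w2.png

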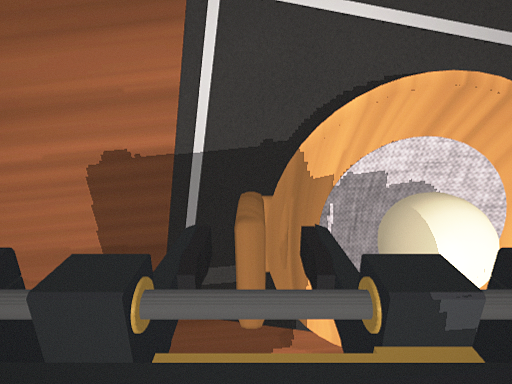

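The ear at about (251,260) stands between the fingers (195 and 315), about 1 mm off centre. I'll close in stages.

arm_command:
  motion:
    - [0,[0,-1,0],[0,0,0]]
    - [-0.2,[0,-1.3,0],[0,0,0]]
    - [-0.35,[0,-1.3,0],[0,0,0]]
    - [-0.5,[0,-1.3,0],[0,0,0]]
    - [-0.6,[0,-1.3,0],[0,0,0]]
    - [-0.65,[0,-1.3,0],[0,0,0]]
    - [-0.7,[0,-1.3,0],[0,0,0]]
    - [-0.75,[0,-1.3,0],[0,0,0]]
  squeeze: 10

```text
time: 3.53
position: [0.5833, 0.1062, 0.1009]
tcp_rot: [0.0, 0.999, -0.051, 0.0]
ft_force: [0.3, 0.2, 0.2]
grip_width: 0.0139
grip_force: 10.0
```

arm_command:
  motion:
    - [-1,[0,0,0],[0,0,0]]
    - [-1,[0,0,0],[0,0,0]]
    - [-1,[0,0,0],[0,0,0]]
    - [-1,[0,0,0],[0,0,0]]
    - [-1,[0,0,0],[0,0,0]]
    - [-1,[0,0,0],[0,0,0]]
    - [-1,[0,0,0],[0,0,0]]
    - [-1,[0,0,0],[0,0,0]]
  squeeze: 60

```text
time: 4.2
position: [0.5834, 0.1062, 0.1009]
tcp_rot: [-0.0, 0.999, -0.051, 0.0]
ft_force: [1.3, 1.1, 3.7]
grip_width: 0.0135
grip_force: 60.0
```

```bash
python3 -c "
from go import *
st()"
```

```text
t 4.2 p [0.5834 0.1062 0.1009] yaw y -95.82649134479176 z [ 0.0005  0.     -1.    ] j [-0.0193  0.6633  1.4382  0.      1.0396  1.6531] w 0.013541143477471249 59.99317808076739 [1.2542 1.0995 3.7079]
```

arm_command:
  motion:
    - [-1,[0,0,-1],[0,0,0]]
    - [-1,[0,0,-3],[0,0,0]]
    - [-1,[0,0,-6],[0,0,0]]
    - [-1,[0,0,-9],[0,0,0]]
    - [-1,[0,0,-12],[0,0,0]]
    - [-1,[0,0,-14],[0,0,0]]
    - [-1,[0,0,-15],[0,0,0]]
    - [-1,[0,0,-15],[0,0,0]]

```text
time: 4.87
position: [0.5833, 0.1062, 0.116]
tcp_rot: [-0.0, 0.999, -0.051, 0.0]
ft_force: [0.0, 0.4, -3.6]
grip_width: 0.0133
grip_force: 60.1
```

Run:
```python
from go import *
from cell import imaging
import cv2
st()
a=imaging.get_image("scene")["color"][165:275,165:265,::-1];b=imaging.get_image("side")["color"][125:235,210:310,::-1]
cv2.imwrite("pics/c2.png",cv2.resize(np.hstack([a,b]),None,fx=4,fy=4,interpolation=cv2.INTER_CUBIC))
```

```text
t 4.8667 p [0.5833 0.1062 0.116 ] yaw y -95.82894977848429 z [ 0.0003  0.     -1.    ] j [-0.0194  0.6427  1.4257  0.0001  1.0729  1.6531] w 0.013300878836204223 60.09511258453131 [ 0.0358  0.3577 -3.5741]
```

View pics/c2.png

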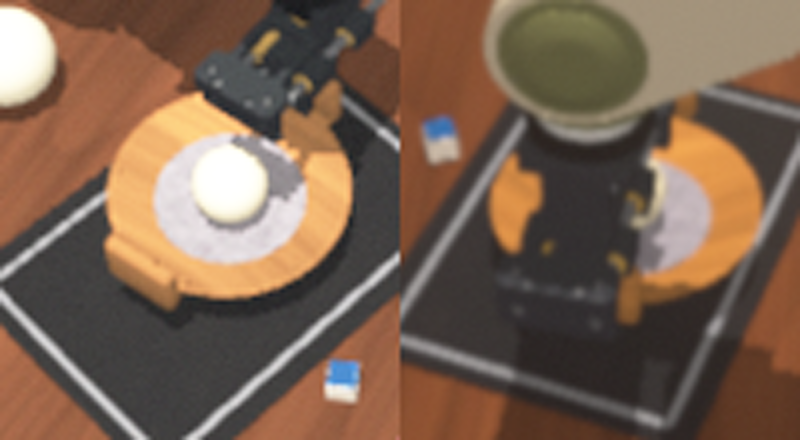

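The dish is off the mat: far ear top at about (143,256) and ball at (230,184) in the left crop. Next I'll check the far ear's height.

Run:
```python
from h import *
import pickle
sc=pickle.load(open("d0.pkl","rb"))["scene"]
np.set_printoptions(precision=1,suppress=True)
pc=lambda p:((proj(sc,p)-165)+.5)*4-.5
e=np.array([.5635,-.091,.07]);b=np.array([.572,.006,.0393])
for dz in(0,.005,.01,.015): print(dz,pc(e+[0,0,dz]),pc(b+[0,0,dz]))
```

```text
0 [144.9 268.7] [229.8 196.4]
0.005 [144.2 265.2] [229.4 192.8]
0.01 [143.5 261.7] [229.1 189.3]
0.015 [142.8 258.2] [228.7 185.7]
```

The dish is level: both ear and ball rose about 15 mm. I'll lift it to about 10 cm.

arm_command:
  motion:
    - [-1,[0,0,-2],[0,0,0]]
    - [-1,[0,0,-6],[0,0,0]]
    - [-1,[0,0,-11],[0,0,0]]
    - [-1,[0,0,-16],[0,0,0]]
    - [-1,[0,0,-21],[0,0,0]]
    - [-1,[0,0,-26],[0,0,0]]
    - [-1,[0,0,-31],[0,0,0]]
    - [-1,[0,0,-36],[0,0,0]]

```text
time: 5.63
position: [0.5832, 0.1062, 0.1524]
tcp_rot: [-0.0, 0.999, -0.051, 0.0]
ft_force: [0.8, -0.7, -3.3]
grip_width: 0.0137
grip_force: 60.1
```

arm_command:
  motion:
    - [-1,[0,0,-5],[0,0,0]]
    - [-1,[0,0,-10],[0,0,0]]
    - [-1,[0,0,-15],[0,0,0]]
    - [-1,[0,0,-20],[0,0,0]]
    - [-1,[0,0,-25],[0,0,0]]
    - [-1,[0,0,-30],[0,0,0]]
    - [-1,[0,0,-34],[0,0,0]]
    - [-1,[0,0,-36],[0,0,0]]

```text
time: 6.3
position: [0.5833, 0.1062, 0.1884]
tcp_rot: [-0.0, 0.999, -0.051, 0.0]
ft_force: [0.4, -0.9, -2.9]
grip_width: 0.0133
grip_force: 60.1
```

Run:
```python
from go import *
p,R=st()
# dish centre 100 mm along tool y from grasp; arc about it, per call 16 deg world yaw (+) = turn -z
C=np.array([0,100.,0])
for a in range(2,17,2):
    Q=Ro.from_euler('z',-a,degrees=True).as_matrix();print(a,-a/6,C-Q@C)
y=np.radians(-15.4);c=np.array([.582,-.011]);print("goal tcp",c-.1*np.array([np.cos(y),np.sin(y)]), "centre now",p+R@C/1e3)
```

```text
t 6.3 p [0.5833 0.1062 0.1884] yaw y -95.82835677469816 z [ 0.0007 -0.     -1.    ] j [-0.0194  0.5553  1.3484 -0.      1.2372  1.6531] w 0.013264048639489379 60.09438721463084 [ 0.3963 -0.8711 -2.8878]
2 -0.3333333333333333 [-3.4899  0.0609  0.    ]
4 -0.6666666666666666 [-6.9756  0.2436  0.    ]
6 -1.0 [-10.4528   0.5478   0.    ]
8 -1.3333333333333333 [-13.9173   0.9732   0.    ]
10 -1.6666666666666667 [-17.3648   1.5192   0.    ]
12 -2.0 [-20.7912   2.1852   0.    ]
14 -2.3333333333333335 [-24.1922   2.9704   0.    ]
16 -2.6666666666666665 [-27.5637   3.8738   0.    ]
goal tcp [0.4856 0.0156] centre now [0.5732 0.0067 0.1884]
```

arm_command:
  motion:
    - [-1,[-0.9,0,0],[0,0,-0.083]]
    - [-1,[-2.6,0,0],[0,0,-0.25]]
    - [-1,[-5.2,0.1,0],[0,0,-0.5]]
    - [-1,[-8.7,0.4,0],[0,0,-0.833]]
    - [-1,[-12.2,0.7,0],[0,0,-1.167]]
    - [-1,[-15.6,1.2,0],[0,0,-1.5]]
    - [-1,[-19.1,1.8,0],[0,0,-1.833]]
    - [-1,[-22.5,2.6,0],[0,0,-2.167]]

```text
time: 6.97
position: [0.5601, 0.106, 0.1874]
tcp_rot: [-0.0, 0.998, 0.064, -0.001]
ft_force: [0.8, -0.2, -3.3]
grip_width: 0.0131
grip_force: 60.1
```

Run:
```python
from go import *
from cell import imaging
import cv2
p,R=st();print(p+R@[0,.1,0])
d=imaging.get_image("wrist");cv2.imwrite("pics/w3.png",d["color"][:,:,::-1])
```

```text
t 6.9667 p [0.5601 0.106  0.1874] yaw y -82.66450519004101 z [-0.001   0.0001 -1.    ] j [-0.0206  0.5218  1.417   0.      1.2038  1.4221] w 0.013060446212948223 60.09742439724505 [ 0.7887 -0.2026 -3.2974]
[0.5728 0.0068 0.1873]
```

View pics/w3.png

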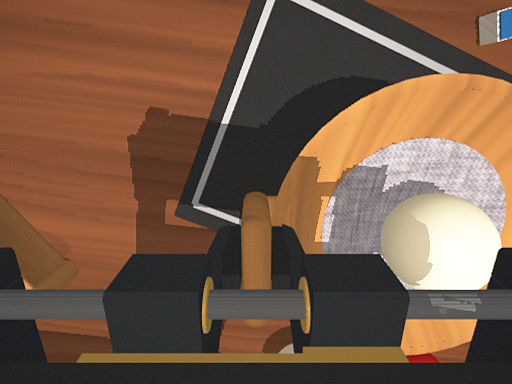

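The dish turns with the gripper and the ball stays in the middle at about (440,240). I'll continue the turn.

arm_command:
  motion:
    - [-1,[-2.6,0,0],[0,0,-0.25]]
    - [-1,[-5.2,0.1,0],[0,0,-0.5]]
    - [-1,[-8.7,0.4,0],[0,0,-0.833]]
    - [-1,[-12.2,0.7,0],[0,0,-1.167]]
    - [-1,[-15.6,1.2,0],[0,0,-1.5]]
    - [-1,[-19.1,1.8,0],[0,0,-1.833]]
    - [-1,[-22.5,2.6,0],[0,0,-2.167]]
    - [-1,[-25.9,3.4,0],[0,0,-2.5]]

```text
time: 7.68
position: [0.535, 0.0993, 0.1875]
tcp_rot: [-0.0, 0.981, 0.193, -0.0]
ft_force: [-0.5, -0.3, -3.3]
grip_width: 0.0138
grip_force: 60.1
```

arm_command:
  motion:
    - [-1,[-3.5,0.1,0],[0,0,-0.333]]
    - [-1,[-7,0.2,0],[0,0,-0.667]]
    - [-1,[-10.5,0.5,0],[0,0,-1]]
    - [-1,[-13.9,1,0],[0,0,-1.333]]
    - [-1,[-17.4,1.5,0],[0,0,-1.667]]
    - [-1,[-20.8,2.2,0],[0,0,-2]]
    - [-1,[-24.2,3,0],[0,0,-2.333]]
    - [-1,[-27.6,3.9,0],[0,0,-2.667]]

```text
time: 8.35
position: [0.5108, 0.0852, 0.1875]
tcp_rot: [-0.0, 0.945, 0.328, -0.0]
ft_force: [-0.5, 0.3, -3.8]
grip_width: 0.0134
grip_force: 60.1
```

arm_command:
  motion:
    - [-1,[-3.5,0.1,0],[0,0,-0.333]]
    - [-1,[-7,0.2,0],[0,0,-0.667]]
    - [-1,[-10.5,0.5,0],[0,0,-1]]
    - [-1,[-13.9,1,0],[0,0,-1.333]]
    - [-1,[-17.4,1.5,0],[0,0,-1.667]]
    - [-1,[-20.8,2.2,0],[0,0,-2]]
    - [-1,[-24.2,3,0],[0,0,-2.333]]
    - [-1,[-27.6,3.9,0],[0,0,-2.667]]

```text
time: 9.02
position: [0.4915, 0.0651, 0.1875]
tcp_rot: [-0.0, 0.89, 0.456, -0.001]
ft_force: [0.0, 0.6, -3.3]
grip_width: 0.0137
grip_force: 60.1
```

Run:
```python
from go import *
p,R=st();print(p+R@[0,.1,0])
to([.4856,.0156,.188],-15.4)
```

```text
t 9.0167 p [0.4915 0.0651 0.1875] yaw y -35.71837489096241 z [-0.0012 -0.0001 -1.    ] j [-0.1076  0.4103  1.6243 -0.0002  1.1082  0.5159] w 0.013673680622500012 60.09736659005284 [ 0.0144  0.5568 -3.2609]
[0.5727 0.0067 0.1874]
t 9.0167 p [0.4915 0.0651 0.1875] yaw y -35.71837489096241 z [-0.0012 -0.0001 -1.    ] j [-0.1076  0.4103  1.6243 -0.0002  1.1082  0.5159] w 0.013673680622500012 60.09736659005284 [ 0.0144  0.5568 -3.2609]
shift [-43.6016  24.0742  -0.4766] turn [-0.01    0.0057 -3.3864]
```

arm_command:
  motion:
    - [-1,[-3.5,0.1,0],[0,0,-0.333]]
    - [-1,[-7,0.2,0],[0,0,-0.667]]
    - [-1,[-10.5,0.5,0],[0,0,-1]]
    - [-1,[-13.9,1,0],[0,0,-1.333]]
    - [-1,[-17.4,1.5,0],[0,0,-1.667]]
    - [-1,[-20.8,2.2,0],[0,0,-2]]
    - [-1,[-23.3,2.8,0],[0,0,-2.25]]
    - [-1,[-25.9,3.4,0],[0,0,-2.5]]

```text
time: 9.68
position: [0.4792, 0.042, 0.1876]
tcp_rot: [-0.0, 0.823, 0.568, -0.001]
ft_force: [0.2, -0.3, -4.3]
grip_width: 0.0134
grip_force: 60.1
```

arm_command:
  motion:
    - [-1,[-2.2,0,0],[0,0,-0.21]]
    - [-1,[-4.3,0.1,0],[0,0,-0.41]]
    - [-1,[-6,0.2,0],[0,0,-0.58]]
    - [-1,[-7.5,0.3,0],[0,0,-0.72]]
    - [-1,[-8.5,0.4,0],[0,0,-0.82]]
    - [-1,[-9,0.4,0],[0,0,-0.87]]
    - [-1,[-9.2,0.4,0],[0,0,-0.89]]
    - [-1,[-9.2,0.4,0],[0,0,-0.89]]

```text
time: 10.35
position: [0.4766, 0.0334, 0.1877]
tcp_rot: [-0.0, 0.796, 0.605, -0.0]
ft_force: [-0.8, 0.1, -3.9]
grip_width: 0.0138
grip_force: 60.1
```

Run:
```python
from go import *
p,R=st();print(p+R@[0,.1,0])
to([.4856,.0156,.188],-15.4)
```

```text
t 10.35 p [0.4766 0.0334 0.1877] yaw y -15.48307092023973 z [-0.0001 -0.     -1.    ] j [-0.1785  0.3829  1.6723 -0.0001  1.0865  0.0918] w 0.01378067641047097 60.097268242388964 [-0.8387  0.0921 -3.8939]
[0.573  0.0067 0.1877]
t 10.35 p [0.4766 0.0334 0.1877] yaw y -15.48307092023973 z [-0.0001 -0.     -1.    ] j [-0.1785  0.3829  1.6723 -0.0001  1.0865  0.0918] w 0.01378067641047097 60.097268242388964 [-0.8387  0.0921 -3.8939]
shift [-14.7662  13.4199  -0.2701] turn [-0.001   0.0007 -0.0138]
```

Now a slow centring move, then settle and check.

arm_command:
  motion:
    - [-1,[-0.5,0.4,0],[0,0,0]]
    - [-1,[-1.5,1.4,0],[0,0,0]]
    - [-1,[-3,2.8,0],[0,0,0]]
    - [-1,[-4.7,4.3,0],[0,0,0]]
    - [-1,[-6.4,5.8,0],[0,0,0]]
    - [-1,[-8.1,7.4,0],[0,0,0]]
    - [-1,[-9.8,9,0],[0,0,0]]
    - [-1,[-11.2,10.2,0],[0,0,0]]

```text
time: 11.02
position: [0.4836, 0.0196, 0.1877]
tcp_rot: [-0.0, 0.796, 0.605, -0.0]
ft_force: [0.4, 0.2, -3.3]
grip_width: 0.0138
grip_force: 60.1
```

arm_command:
  motion:
    - [-1,[-1.2,1.1,0],[0,0,0]]
    - [-1,[-2.1,1.9,0],[0,0,0]]
    - [-1,[-2.8,2.5,0],[0,0,0]]
    - [-1,[-3.2,2.9,0],[0,0,0]]
    - [-1,[-3.5,3.2,0],[0,0,0]]
    - [-1,[-3.6,3.2,0],[0,0,0]]
    - [-1,[-3.6,3.2,0],[0,0,0]]
    - [-1,[-3.6,3.2,0],[0,0,0]]

```text
time: 11.68
position: [0.4856, 0.0156, 0.1877]
tcp_rot: [-0.0, 0.796, 0.605, -0.0]
ft_force: [-0.6, -0.0, -3.7]
grip_width: 0.0136
grip_force: 60.1
```

arm_command:
  motion:
    - [-1,[0,0,0],[0,0,0]]
    - [-1,[0,0,0],[0,0,0]]
    - [-1,[0,0,0],[0,0,0]]
    - [-1,[0,0,0],[0,0,0]]
    - [-1,[0,0,0],[0,0,0]]
    - [-1,[0,0,0],[0,0,0]]
    - [-1,[0,0,0],[0,0,0]]
    - [-1,[0,0,0],[0,0,0]]

```text
time: 12.35
position: [0.4856, 0.0156, 0.1877]
tcp_rot: [-0.0, 0.796, 0.605, -0.0]
ft_force: [0.6, -0.5, -2.8]
grip_width: 0.0135
grip_force: 60.1
```

Run:
```python
from go import *
from cell import imaging
import cv2,pickle
p,R=st();print(p+R@[0,.1,0])
d={n:imaging.get_image(n) for n in("scene","side")};pickle.dump(d,open("d1.pkl","wb"))
a=d["scene"]["color"][130:270,165:265,::-1];b=d["side"]["color"][95:235,210:310,::-1]
cv2.imwrite("pics/c3.png",cv2.resize(np.hstack([a,b]),None,fx=4,fy=4,interpolation=cv2.INTER_CUBIC))
```

```text
t 12.35 p [0.4856 0.0156 0.1877] yaw y -15.481367709465406 z [-0. -0. -1.] j [-0.2122  0.3948  1.6511 -0.      1.0957  0.058 ] w 0.013453545878112767 60.09751668199897 [ 0.5933 -0.5014 -2.7743]
[ 0.582  -0.0111  0.1877]
```

View pics/c3.png

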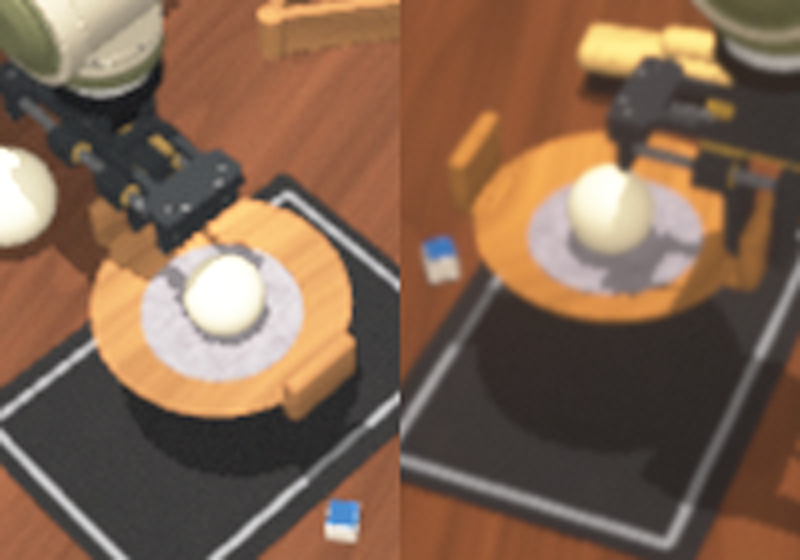

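The free ear points across the mat to the player, with its top at scene crop (320,363) and side crop (75,133). The ball is at (225,295) and (210,210). I'll check the numbers.

Run:
```python
from h import *
import pickle
d=pickle.load(open("d1.pkl","rb"));np.set_printoptions(precision=4,suppress=True)
S=lambda x,y:(165+(x+.5)/4-.5,130+(y+.5)/4-.5)
D=lambda x,y:(210+(x+.5)/4-.5,95+(y+.5)/4-.5)
b,e1=tri(d["scene"],S(225,295),d["side"],D(210,210));e,e2=tri(d["scene"],S(320,361),d["side"],D(74,133))
h=np.array([.4856,.0156]);print("ball",b,e1,"ear",e,e2,"sep",np.linalg.norm(e[:2]-h),"yaw",np.degrees(np.arctan2(*(e[:2]-h)[::-1])))
print("ball-centre",b[:2]-(h+e[:2])/2,"ear z if level",.1877-.045+.016)
```

```text
ball [ 0.5842 -0.0108  0.1269] 0.00040603716785465334 ear [ 0.678  -0.0404  0.1578] 0.001243451851819546 sep 0.20037806697786914 yaw -16.216032886140862
ball-centre [0.0024 0.0016] ear z if level 0.1587
```

```bash
python3 -c "
from cell import r
print(r.hand_in())"
```

```text
the job is handed in; nothing more can be done
None
```

I handed the job in at about 12.4 s without seeing the verdict: the dish is held by its near ear about 9 cm up over the middle of the mat, level to about 0.01 rad, free ear squarely to the player, ball about 3 mm off the middle.

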